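# Line up the reagent bottles by height on the storage rail

## Task

Line up the four amber reagent bottles on the tray's pads in order of height: the shortest on the red pad at one end of the row, then each next taller one on the next pad, so that the tallest stands on the black pad at the far end. Stand each bottle upright in the middle of its pad without tipping any over, and leave the Petri dishes and the tip box where they are.

Things in the scene. Friction and masses are not known exactly. Their poses are not given: they have to be found in the camera images.
- bottle44_mid (a point): amber glass reagent bottle with a black screw cap and a paper label, shortest of four: 44 mm tall, round body 36 mm across, cap 28 mm across and 13 mm high; stands upright on the table at the start. Point: on its axis, half-way up (22 mm above its base); z up its axis. Grip the straight body from above; it has room all round at the start. It is 60 g, give or take 30 %.
- bottle57_mid (a point): amber glass reagent bottle with a blue screw cap and a paper label, second shortest of four: 57 mm tall, round body 42 mm across, cap 34 mm across and 13 mm high; stands upright on the table at the start. Point: on its axis, half-way up (28.5 mm above its base); z up its axis. Grip the straight body from above; it has room all round at the start. It is 100 g, give or take 30 %.
- bottle70_mid (a point): amber glass reagent bottle with a green screw cap and a paper label, second tallest of four: 70 mm tall, round body 48 mm across, cap 40 mm across and 13 mm high; stands upright on the table at the start. Point: on its axis, half-way up (35 mm above its base); z up its axis. Grip the straight body from above; it has room all round at the start. It is 160 g, give or take 30 %.
- bottle84_mid (a point): amber glass reagent bottle with a yellow screw cap and a paper label, tallest of four: 84 mm tall, round body 54 mm across, cap 46 mm across and 13 mm high; stands upright on the table at the start. Point: on its axis, half-way up (42 mm above its base); z up its axis. Grip the straight body from above; it has room all round at the start. It is 240 g, give or take 30 %.
- pad_red_top (a point): the RED round pad 76 mm across, 3 mm thick, one of four lying 85 mm apart (centre to centre) in a straight row on a fixed, 8 mm thick aluminium tray (the rail); pad top about 11 mm above the table. Point: centre of its top face. A low steel rail, 10 mm above the tray, runs along the row 75 mm behind the pad centres, on the side away from the robot. It is always at one end of the row, left or right.
- pad_a_top (a point): a black round pad 76 mm across, 3 mm thick, one of four lying 85 mm apart (centre to centre) in a straight row on a fixed, 8 mm thick aluminium tray (the rail); pad top about 11 mm above the table. Point: centre of its top face. A low steel rail, 10 mm above the tray, runs along the row 75 mm behind the pad centres, on the side away from the robot. One of the two inner pads; which of them varies.
- pad_b_top (a point): a black round pad 76 mm across, 3 mm thick, one of four lying 85 mm apart (centre to centre) in a straight row on a fixed, 8 mm thick aluminium tray (the rail); pad top about 11 mm above the table. Point: centre of its top face. A low steel rail, 10 mm above the tray, runs along the row 75 mm behind the pad centres, on the side away from the robot. One of the two inner pads; which of them varies.
- pad_c_top (a point): a black round pad 76 mm across, 3 mm thick, one of four lying 85 mm apart (centre to centre) in a straight row on a fixed, 8 mm thick aluminium tray (the rail); pad top about 11 mm above the table. Point: centre of its top face. A low steel rail, 10 mm above the tray, runs along the row 75 mm behind the pad centres, on the side away from the robot. Always at the end of the row opposite the red pad.
- dishes_mid (a point): bystander: loose stack of closed Petri dishes with red lids, 90 mm across, 64 mm high, left of the tray; point at its centre
- tipbox_mid (a point): bystander: loose white pipette-tip box with a pink lid, 85 x 120 mm, 60 mm high, right of the tray; point at its centre

How it is judged (in metres and radians):
At the end, for the whole second after the job is handed in: The bottles stand from the red pad onwards in order shortest, second shortest, second tallest, tallest, each with its axis within 13 mm of its pad's centre, upright (within 0.1 rad), its base on the pad (height within 4 mm), at rest and released (horizontal distance between bottle44_mid and pad_red_top below 0.013 m and horizontal distance between bottle84_mid and pad_c_top below 0.013 m and ((horizontal distance between pad_a_top and pad_red_top below 0.127 m and horizontal distance between bottle57_mid and pad_a_top below 0.013 m and horizontal distance between bottle70_mid and pad_b_top below 0.013 m) or (horizontal distance between pad_b_top and pad_red_top below 0.127 m and horizontal distance between bottle57_mid and pad_b_top below 0.013 m and horizontal distance between bottle70_mid and pad_a_top below 0.013 m)) and angle between each of bottle44_mid, bottle57_mid, bottle70_mid, bottle84_mid's own z axis and vertical below 0.1 rad and z of bottle44_mid in the frame of pad_red_top between 0.018 and 0.026 m and linear speed of each of bottle44, bottle57, bottle70, bottle84 below 0.02 m/s and z of bottle57_mid in the frame of pad_red_top between 0.0245 and 0.0325 m and z of bottle70_mid in the frame of pad_red_top between 0.031 and 0.039 m and z of bottle84_mid in the frame of pad_red_top between 0.038 and 0.046 m); the robot touches nothing.
It fails at once if a bottle is tipped over (angle between any of bottle44_mid, bottle57_mid, bottle70_mid, bottle84_mid's own z axis and vertical above 0.7 rad).
It fails at once if the Petri-dish stack is pushed out of its place (over 20 mm) (distance of dishes_mid from where it was at the start of the episode above 0.02 m).
It fails at once if the tip box is pushed out of its place (over 20 mm) (distance of tipbox_mid from where it was at the start of the episode above 0.02 m).
It also fails if it takes over 106 s, if anything falls off the work surface, if the arm or the gripper's body presses on something with over 40 N, if the wrist force passes 120 N, or if a joint passes its speed limit or range.

## Robot

A 7-joint arm with a two-finger parallel gripper is mounted at the origin on the work surface. World frame = base frame: x ahead of the robot, y to its left, z up, the work surface at z = 0. Lengths are in mm, angles in degrees, forces in N, time in s.
With the tool pointing down it reaches from about 350 to 900 mm from the base axis. Payload 7.2 kg.
Tool frame: the origin (TCP) lies on the mounting face of the last link; the fingertips stand 173 mm ahead of it and the grasp point (between the pads) lies 155 mm ahead of it; z points along the fingers, y is the direction in which the jaws open and shut (so a half turn about z gives the same grasp; the last joint's range is limited). The gripper opens to 85 mm and grips with 20 to 120 N. Pads are 22 mm wide; open, the fingers measure 114 mm over their backs; the gripper's body (76 mm by 85 mm) begins 54 mm behind the grasp point. The pads swing forward as they close: fully open they stand 13 mm farther back than shut.
Start: joints at [-70.6, 23.554, -0.728, 91.456, 0.321, 64.991, -4.71], TCP at [247.303, 573.989, 404.697] pointing down, gripper open.
Joint ranges: [-169.25, 169.25], [-16.82, 113.86], [-84.01, 82.57], [7.8, 145.47], [-59.2, 239.2], [7.22, 106.19], [-163.78, 163.78]. Speed limits (degrees/s): [136.94, 136.94, 172.46, 172.46, 180, 180, 180].

## Interface

Orientations are given as [roll, pitch, yaw] about the fixed x, y, z axes, in that order (R = Rz(yaw) Ry(pitch) Rx(roll)).
In Python, from plant import ctrl gives the robot as it stands.
- The arm moves only by the shell command python3 -m handwheel 'ROWS'. ROWS is JSON, one flat list of numbers, 5 for each row, row after row: the finger opening in cm, from 0 to 8.54, then the shift along the tool's x, y, z in cm, then the turn about the tool's z in degrees. In form: [claw, x, y, z, twist, claw, x, y, z, twist, ...]. A call has 1 to 20 rows; each row shifts and turns the commanded pose from where the row before left it, along the tool's axes as they then stand; what a row does not reach is not made up. A row lasts 1/12 s, in which the tool goes at most 41.7 mm and 7.16 degrees, less where a joint would pass 70% of its speed; a pose out of reach is approached as far as the arm can. A call with a gripper value outside its range is refused whole. The fingers move at their own pace and stop on an object; the grip force is fixed at half the most. Time passes only in rows, so rows that do not move let the fingers close. It gives the time, the measured TCP pose, the force and the opening at its end, in the units of the state.
- ctrl.get_state(): the state, without advancing time (a new reading comes with each control period).
- ctrl.camera(name): name is "side" or "top" or "wrist"; returns (picture, depth): 420x560x3 uint8, red, green, blue; 420x560 float32, mm along the optical axis (not along the pixel's ray), 0 where there is no reading.
- ctrl.calibration(name): a dict with "fx", "fy", "cx", "cy" (pixels), "xyz" and "rotation" of the camera in the world; the wrist camera has in their place "hand_eye" (4x4, takes a point from camera to tool coordinates, whose origin is the TCP and whose axes are the flange's). Camera axes: x right, y down, z forward; pixel columns grow to the right and rows downward; lengths in mm; the calibration is good to about 2 mm. The wrist camera is an equidistant fisheye: a pixel r from the principal point sees the ray r / f radians off the axis. A picture is of the moment at which its call begins: read the wrist's pose just before it. calibration takes no time and is no camera call.
- ctrl.job_done(): hands the job in, once; it reports no verdict.
The state is a dict: "time": time; "joint_pos": joint angles; "qd": joint speeds; "tau": joint torques, N m; "tool_pos": TCP position; "tool_rot": TCP orientation; "wrist_force": force on the tool from outside, world axes, zero at the start; "torque": the same for the moment, N m; "opening": finger opening in mm.
Only numpy, scipy, OpenCV 4.12 (cv2) and the standard library are available. Lean on these libraries where they do the work, as an engineer would, in place of code of your own. Each camera call takes 0.05 s, during which the arm holds its last target. There are 200 camera calls.

## Working session

There is one attempt and no reset: what is moved stays moved. The work goes in short steps, Python scripts to look and compute and a shell command to move; the robot and the scene stay as the last step left them, time stands still between calls to the robot, and variables do not carry over. Pictures are saved under pics/ and viewed, about 12 in all and at most 16, crops included, and the job is handed in when it is done.

```bash
mkdir -p pics
python3 - <<'E'
from plant import ctrl
import cv2,numpy as np
for n in("top","side"):
    p,d=ctrl.camera(n); cv2.imwrite(f"pics/{n}0.png",p[:,:,::-1]); np.save(f"pics/{n}0.npy",d)
    print(ctrl.calibration(n))
s=ctrl.get_state();print(s)
E
```

```text
{'fx': 426.6390975544112, 'fy': 426.6390975544112, 'cx': 280.3420713874337, 'cy': 213.5711377042053, 'xyz': array([ 447.5410422 ,   -1.45834125, 1267.58959353]), 'rotation': array([-174.11835548,   -0.4342083 ,  -91.57171154])}
{'fx': 462.06072633507944, 'fy': 462.06072633507944, 'cx': 290.1060917785314, 'cy': 211.9962977384962, 'xyz': array([ 245.62329303, -694.79945446,  731.14567445]), 'rotation': array([-131.09348823,    0.26412692,  -22.99052792])}
{'time': 0.1, 'joint_pos': array([-70.60056833,  23.59711471,  -0.72719825,  91.49995929,
         0.32318868,  64.98849145,  -4.70881022]), 'qd': array([-0.11439007, -0.06132433, -0.04458564, -0.01641792, -0.00749939,
        0.14221313,  0.01606365]), 'tau': array([ 1.91817126e-03, -6.01824760e+01,  6.83958326e-01, -3.00094986e+01,
        1.40073127e-02,  6.37302292e-03, -5.99816516e-06]), 'tool_pos': array([247.24470105, 573.80956606, 403.91376376]), 'tool_rot': array([-1.79916886e+02,  8.43965406e-03,  1.56695233e+02]), 'wrist_force': array([-8.75441964e-01,  2.85847972e-01,  3.10801992e-04]), 'torque': array([ 0.00274233, -0.028835  , -0.01733619]), 'opening': 85.68405151241097}
```

View pics/top0.png

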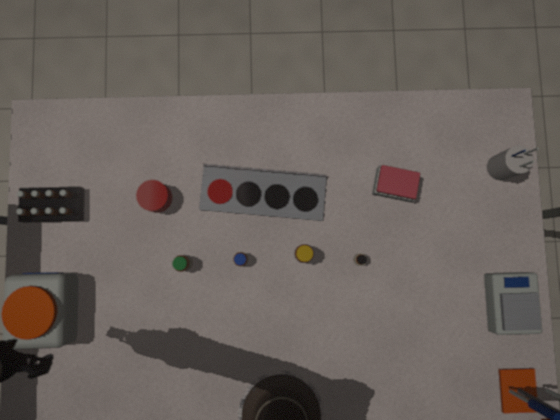

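View pics/side0.png

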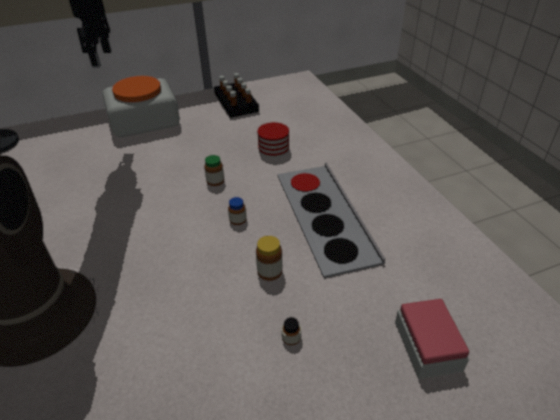

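The top picture shows the tray with the red pad at the left end, pixel (220,191), and black pads at (249,194), (277,196) and (306,199). The bottles are green (181,263), blue (241,259), yellow (304,254) and black (361,259). The side view agrees. Next I'll refine the centres in the top view.

```bash
cat > h.py <<'E'
import numpy as np,cv2
from scipy.spatial.transform import Rotation as R
from plant import ctrl
def onplane(name,uv,z):
    c=ctrl.calibration(name); M=R.from_euler('xyz',c['rotation'],degrees=True).as_matrix()
    d=M@np.array([(uv[0]-c['cx'])/c['fx'],(uv[1]-c['cy'])/c['fy'],1]); o=np.array(c['xyz'])
    return o+d*(z-o[2])/d[2]
def blob(img,uv,hsvtest,w=16):
    u,v=uv; c=cv2.cvtColor(img[v-w:v+w+1,u-w:u+w+1],cv2.COLOR_BGR2HSV).astype(int)
    m=hsvtest(c[...,0],c[...,1],c[...,2]).astype(np.uint8)
    n,l,s,ce=cv2.connectedComponentsWithStats(m); k=1+np.argmax(s[1:,4])
    return ce[k]+[u-w,v-w],s[k,2:5]
E
python3 - <<'E'
from h import *
im=cv2.imread('pics/top0.png'); d=np.load('pics/top0.npy')
dark=lambda h,s,v:v<45
col=lambda h,s,v:(s>130)&(v>50)
cases=dict(red=((220,191),lambda h,s,v:(s>120)&(v>50),11),p1=((249,194),dark,11),p2=((277,196),dark,11),p3=((306,199),dark,11),
 b70=((181,263),lambda h,s,v:(s>100)&(h>40)&(h<85),70),b57=((241,259),lambda h,s,v:(s>100)&(h>95)&(h<130),57),b84=((304,254),lambda h,s,v:(s>120)&(h>20)&(h<35)&(v>90),84),b44=((361,259),dark,44))
for k,(uv,t,z) in cases.items():
    c,s=blob(im,uv,t); print(k,c.round(1),s,onplane('top',c,z).round(1), d[uv[1],uv[0]])
ims=[cv2.resize(im[170:220,195:330],None,fx=5,fy=5,interpolation=cv2.INTER_CUBIC),cv2.resize(im[235:285,165:385][:, :],None,fx=3,fy=3,interpolation=cv2.INTER_CUBIC)]
w=max(i.shape[1] for i in ims)
cv2.imwrite('pics/crop1.png',np.vstack([cv2.copyMakeBorder(i,0,5,0,w-i.shape[1],0) for i in ims]))
print(ctrl.calibration('wrist'))
E
```

```text
red [219.6 191. ] [ 24  25 459] [648.9 164.1  11. ] 1267.8112
p1 [248.8 193.8] [ 24  24 416] [638.2  77.7  11. ] 1269.2079
p2 [276.6 196.2] [ 24  24 449] [629.   -4.8  11. ] 1261.8873
p3 [305.1 198.8] [ 24  24 439] [618.8 -89.4  11. ] 1266.8534
b70 [179.6 263. ] [ 14  13 136] [439.9 270.3  70. ] 1184.7728
b57 [239.8 258.8] [11 11 97] [446.8 103.9  57. ] 1205.4856
b84 [304.4 253. ] [ 16  17 210] [457.9 -77.2  84. ] 1177.3545
b44 [361.5 259.3] [10  8 59] [ 436.  -242.2   44. ] 1218.6772
{'fx': 325.19226210127806, 'fy': 325.19226210127806, 'cx': 281.42945155796997, 'cy': 209.21418904220263, 'hand_eye': array([[ 2.10109030e-04, -9.60726288e-01, -2.77497667e-01,
         7.05323354e+01],
       [ 9.99999703e-01, -3.89275417e-06,  7.70632927e-04,
        -4.06957508e-01],
       [-7.41447542e-04, -2.77497746e-01,  9.60726002e-01,
         3.08157532e+01],
       [ 0.00000000e+00,  0.00000000e+00,  0.00000000e+00,
         1.00000000e+00]])}
```

View pics/crop1.png

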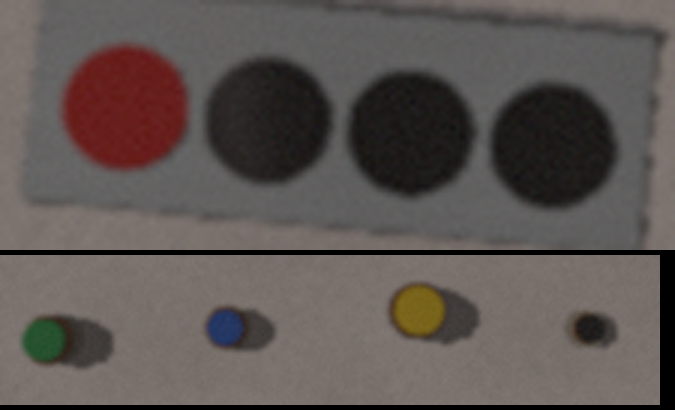

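The crop shows clean circular pads and caps, so the centroids are trustworthy. Pad spacing comes out at about 85 mm. The row runs at a yaw of about 6.75°, so I'll open the jaws across it with the tool yaw at 83.25° for every pick and place. First move: turn +73.4° and descend.

```bash
cat >> h.py <<'E'
pads=np.array([[648.9,164.1],[638.2,77.7],[629.,-4.8],[618.8,-89.4]])
# constrain pads to a straight row, 85 mm apart
m=pads.mean(0); dv=np.linalg.svd(pads-m)[2][0]; dv=dv*np.sign(dv@(pads[3]-pads[0]))
pads=m+np.outer([-127.5,-42.5,42.5,127.5],dv)
B=dict(b44=(436,-242.2),b57=(446.8,103.9),b70=(439.9,270.3),b84=(457.9,-77.2))
def go(x,y,z):   # shift needed in tool axes, cm
    s=ctrl.get_state(); M=R.from_euler('xyz',s['tool_rot'],degrees=True).as_matrix()
    print('t',round(s['time'],1),'pos',s['tool_pos'].round(1),'rot',s['tool_rot'].round(1),'open',round(s['opening'],1),'F',s['wrist_force'].round(1))
    print('shift cm',(M.T@(np.array([x,y,z])-s['tool_pos'])/10).round(2))
E
python3 -m handwheel '[8.5,0,0,1,7, 8.5,0,0,1,7, 8.5,0,0,1,7, 8.5,0,0,1,7, 8.5,0,0,1,7, 8.5,0,0,1,7, 8.5,0,0,1,7, 8.5,0,0,1,7, 8.5,0,0,1,7, 8.5,0,0,1,7, 8.5,0,0,1,3.4, 8.5,0,0,0,0]'
python3 -c "
from h import *
print(pads.round(1), np.degrees(np.arctan2(dv[0],-dv[1])))
go(*B['b44'],290)"
```

```text
time: 1.1
tool_pos: [246.6, 573.3, 292.2]
tool_rot: [-180.0, 0.2, 83.2]
wrist_force: [0.3, -0.9, 0.6]
opening: 84.9
[[648.7 163.5]
 [638.7  79.1]
 [628.7  -5.3]
 [618.8 -89.7]] -6.732618940708651
t 1.1 pos [246.6 573.3 292.2] rot [-180.     0.2   83.2] open 84.9 F [ 0.3 -0.9  0.6]
shift cm [-78.72  28.51   0.53]
```

```bash
python3 -m handwheel '[8.5,-2.5,2.5,0,0, 8.5,-2.5,2.5,0,0, 8.5,-2.5,2.5,0,0, 8.5,-2.5,2.5,0,0, 8.5,-2.5,2.5,0,0, 8.5,-2.5,2.5,0,0, 8.5,-2.5,2.5,0,0, 8.5,-2.5,2.5,0,0, 8.5,-2.5,2.5,0,0, 8.5,-2.5,2.5,0,0, 8.5,-3,0.2,0,0, 8.5,-3,0.2,0,0, 8.5,-3,0.2,0,0, 8.5,-3,0.2,0,0, 8.5,-3,0.2,0,0, 8.5,-3,0.2,0,0, 8.5,-3,0.2,0,0, 8.5,-3,0.2,0,0, 8.5,-3,0.2,0,0, 8.5,-3,0.2,0,0]'
python3 -m handwheel '[8.5,-3,0.2,0,0, 8.5,-3,0.2,0,0, 8.5,-3,0.2,0,0, 8.5,-3,0.2,0,0, 8.5,-3,0.2,0,0, 8.5,-3,0.2,0,0, 8.5,-3,0.2,0,0, 8.5,-2,0.1,0,0, 8.5,0,0,0,0, 8.5,0,0,0,0]'
python3 - <<'E'
from h import *
go(*B['b44'],290)
p,d=ctrl.camera('wrist'); cv2.imwrite('pics/w1.png',p[:,:,::-1])
E
```

```text
time: 2.77
tool_pos: [451.0, -5.2, 295.2]
tool_rot: [180.0, -0.0, 83.5]
wrist_force: [0.7, -0.0, 0.0]
opening: 85.1
time: 3.6
tool_pos: [438.9, -235.0, 294.9]
tool_rot: [180.0, 0.0, 83.3]
wrist_force: [0.3, 0.8, -0.4]
opening: 85.4
t 3.6 pos [ 438.9 -235.   294.9] rot [180.    0.   83.3] open 85.4 F [ 0.3  0.8 -0.4]
shift cm [-0.75 -0.21  0.5 ]
```

View pics/w1.png

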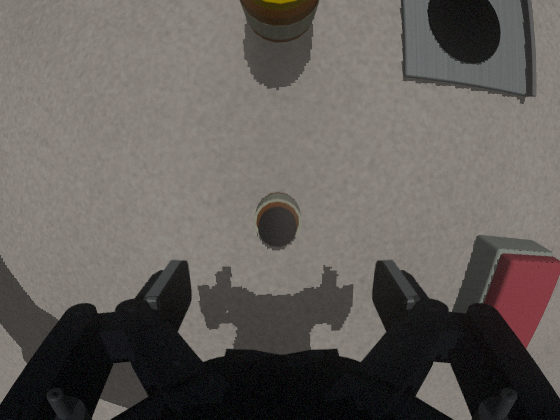

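The wrist view shows the bottle44 cap centred at about (278,226), between the jaws, with pad c at (464,26). I'll use these to check the positions from the top camera.

```bash
cat >> h.py <<'E'
def wplane(uv,z,pos=None,rot=None):
    c=ctrl.calibration('wrist'); s=ctrl.get_state()
    pos=s['tool_pos'] if pos is None else pos; rot=s['tool_rot'] if rot is None else rot
    M=R.from_euler('xyz',rot,degrees=True).as_matrix(); H=c['hand_eye']
    a=np.array([uv[0]-c['cx'],uv[1]-c['cy']]); r=np.hypot(*a); th=r/c['fx']
    ray=np.r_[a/max(r,1e-9)*np.sin(th),np.cos(th)]
    d=M@H[:3,:3]@ray; o=np.asarray(pos)+M@H[:3,3]
    return (o+d*(z-o[2])/d[2]).round(1)
E
python3 -c "
from h import *
print(wplane((278,226),44), wplane((464,26),11))"
```

```text
[ 435.9 -239.1   44. ] [613.5 -91.8  11. ]
```

```bash
python3 -m handwheel '[8.5,-0.6,-0.2,1,0, 8.5,0,0,2,0, 8.5,0,0,2,0, 8.5,0,0,2,0, 8.5,0,0,2,0, 8.5,0,0,1.5,0, 8.5,0,0,1,0, 8.5,0,0,0.3,0, 8.5,0,0,0,0, 8.5,0,0,0,0, 3,0,0,0,0, 3,0,0,0,0, 3,0,0,0,0, 3,0,0,0,0, 3,0,0,0,0, 3,0,0,0,0, 3,0,0,0,0, 3,0,0,0,0, 3,0,0,0,0, 3,0,0,0,0]'
```

```text
time: 5.32
tool_pos: [436.7, -239.7, 177.4]
tool_rot: [179.9, -0.0, 83.3]
wrist_force: [-1.4, 0.1, 7.7]
opening: 34.0
```

```bash
python3 -m handwheel '[3,0,0,-0.5,0, 3,0,0,-1,0, 3,0,0,-1.5,0, 3,0,0,-2,0, 3,0,0,-2,0, 3,0,0,-2,0, 3,0,0,-1.5,0, 3,0,0,-1,0, 3,0,0,-0.5,0, 3,0,0,0,0]'
python3 - <<'E'
from h import *
go(*pads[0],290)
p,d=ctrl.camera('wrist'); cv2.imwrite('pics/w2.png',p[:,:,::-1])
E
```

```text
time: 6.15
tool_pos: [436.7, -239.7, 297.7]
tool_rot: [179.9, 0.0, 83.3]
wrist_force: [-0.3, -0.2, -1.1]
opening: 34.0
t 6.2 pos [ 436.7 -239.7  297.7] rot [179.9   0.   83.3] open 34.0 F [-0.3 -0.2 -1.1]
shift cm [42.52 16.34  0.8 ]
```

View pics/w2.png

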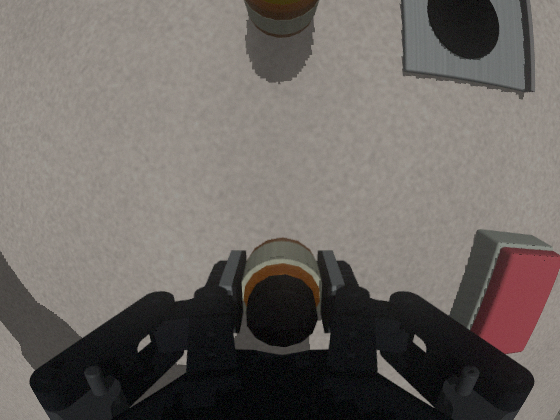

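Bottle44 is held upright with its cap centred at about (281,310). Now I'll carry it over the red pad.

```bash
python3 -c "
from h import *
s=ctrl.get_state();print(wplane((281,310),164.3)[:2]-s['tool_pos'][:2])"
python3 -m handwheel '[3,0.8,0.3,0,0, 3,1.6,0.6,0,0, 3,2.4,0.9,0,0, 3,2.4,0.9,0,0, 3,2.4,0.9,0,0, 3,2.4,0.9,0,0, 3,2.4,0.9,0,0, 3,2.4,0.9,0,0, 3,2.4,0.9,0,0, 3,2.4,0.9,0,0, 3,2.4,0.9,0,0, 3,2.4,0.9,0,0, 3,2.4,0.9,0,0, 3,2.4,0.9,0,0, 3,2.4,0.9,0,0, 3,2.4,1,0,0, 3,2.4,1,0,0, 3,2.4,1,0,0, 3,1.2,0.6,0,0, 3,0.5,0.2,0,0]'
python3 -m handwheel '[3,0,0,0,0, 3,0,0,0,0]'
python3 - <<'E'
from h import *
go(*pads[0],190)
p,d=ctrl.camera('wrist'); cv2.imwrite('pics/w3.png',p[:,:,::-1])
E
```

```text
[0.05247485 1.95192991]
time: 7.87
tool_pos: [649.1, 167.1, 294.6]
tool_rot: [-179.9, -0.0, 83.5]
wrist_force: [-0.2, -0.1, -0.3]
opening: 34.1
time: 8.03
tool_pos: [648.6, 162.6, 295.6]
tool_rot: [-179.9, 0.1, 83.3]
wrist_force: [0.4, -0.5, -1.1]
opening: 34.1
t 8.0 pos [648.6 162.6 295.6] rot [-1.799e+02  1.000e-01  8.330e+01] open 34.1 F [ 0.4 -0.5 -1.1]
shift cm [ 0.11  0.02 10.56]
```

View pics/w3.png

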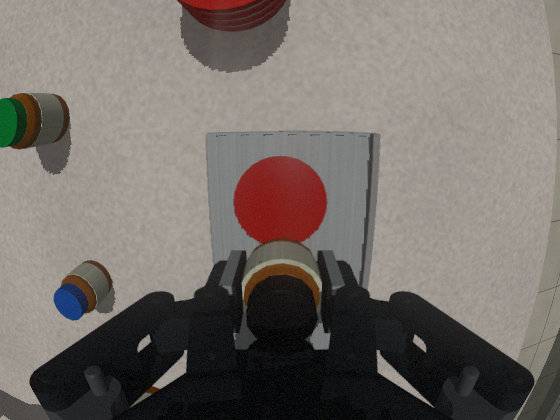

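The red pad spans u 234 to 327, with its top edge at v≈156 and its bottom edge at v≈246. I'll compute its world position as seen by the wrist camera.

```bash
python3 -c "
from h import *
for uv in [(234,201),(327,201),(281,156),(281,247)]: print(wplane(uv,11))
s=ctrl.get_state();print(s['tool_pos'].round(1), pads[0])"
```

```text
[610.2 169.9  11. ]
[685.3 161.   11. ]
[652.5 201.6  11. ]
[643.4 125.5  11. ]
[648.6 161.9 296. ] [648.6726076  163.52076854]
```

The wrist camera puts the pad at (648,164.5) and the bottle at (648.6,164), so they agree. Lowering.

```bash
python3 -m handwheel '[3,0,0,0.5,0, 3,0,0,1,0, 3,0,0,1.5,0, 3,0,0,1.5,0, 3,0,0,1.5,0, 3,0,0,1.5,0, 3,0,0,1.2,0, 3,0,0,0.8,0, 3,0,0,0.5,0, 3,0,0,0.3,0, 3,0,0,0.2,0, 3,0,0,0,0, 3,0,0,0,0]'
```

```text
time: 9.17
tool_pos: [649.3, 163.3, 192.3]
tool_rot: [180.0, -0.0, 83.3]
wrist_force: [0.5, -0.4, -0.7]
opening: 34.3
```

```bash
python3 -m handwheel '[3,0,0,0.2,0, 3,0,0,0.1,0, 3,0,0,0,0, 3,0,0,0,0]'
```

```text
time: 9.5
tool_pos: [649.1, 163.3, 188.8]
tool_rot: [180.0, -0.0, 83.3]
wrist_force: [-1.0, -0.3, -0.6]
opening: 34.1
```

```bash
python3 -m handwheel '[3,0,0,0.1,0, 3,0,0,0,0, 3,0,0,0,0]'
```

```text
time: 9.75
tool_pos: [649.2, 163.2, 188.5]
tool_rot: [180.0, -0.0, 83.3]
wrist_force: [-2.5, 0.1, 5.5]
opening: 34.1
```

```bash
python3 -m handwheel '[4,0,0,0,0, 5,0,0,0,0, 6,0,0,0,0, 6.5,0,0,0,0, 6.5,0,0,0,0, 6.5,0,0,0,0, 6.5,0,0,-1,0, 6.5,0,0,-2,0, 6.5,0,0,-2,0, 6.5,0,0,-2,0, 8.5,0,0,-2,0, 8.5,0,0,-2,0, 8.5,0,0,0,0, 8.5,0,0,0,0]'
python3 - <<'E'
from h import *
go(*B['b57'],295)
p,d=ctrl.camera('wrist'); cv2.imwrite('pics/w4.png',p[:,:,::-1])
E
```

```text
time: 10.92
tool_pos: [649.5, 163.3, 299.7]
tool_rot: [179.8, -0.1, 83.3]
wrist_force: [-0.2, -0.2, -0.4]
opening: 85.0
t 10.9 pos [649.5 163.3 299.7] rot [ 1.798e+02 -1.000e-01  8.330e+01] open 85.0 F [-0.2 -0.2 -0.4]
shift cm [ -8.26 -19.43   0.4 ]
```

View pics/w4.png

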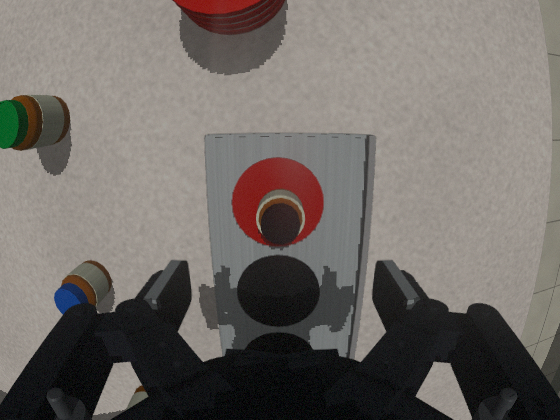

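Bottle44 stands on the red pad, with its cap at (280,225). I'll check that position and move to bottle57.

```bash
python3 -c "
from h import *
print(wplane((280,225),55))"
python3 -m handwheel '[8.5,-0.5,-1,0,0, 8.5,-0.9,-2.1,0,0, 8.5,-0.9,-2.1,0,0, 8.5,-0.9,-2.1,0,0, 8.5,-0.9,-2.1,0,0, 8.5,-0.9,-2.1,0,0, 8.5,-0.9,-2.1,0,0, 8.5,-0.9,-2.1,0,0, 8.5,-0.9,-2.1,0,0, 8.5,-0.6,-1.6,0,0, 8.5,0,0,0,0, 8.5,0,0,0,0]'
python3 - <<'E'
from h import *
go(*B['b57'],185)
p,d=ctrl.camera('wrist'); im=p[:,:,::-1].copy(); cv2.imwrite('pics/w5.png',im)
c,s=blob(im,(279,225),lambda h,s,v:(s>100)&(h>95)&(h<130),60); print(c,s,wplane(c,57))
E
```

```text
[647.8 161.1  55. ]
time: 11.97
tool_pos: [445.9, 103.4, 297.3]
tool_rot: [-179.9, 0.0, 83.3]
wrist_force: [0.6, 1.0, -1.1]
opening: 84.9
t 12.0 pos [445.9 103.4 297.3] rot [-179.9    0.    83.3] open 84.9 F [ 0.6  1.  -1.1]
shift cm [ 0.06  0.09 11.23]
[279.96316658 218.95162177] [  49   51 1819] [446.  106.6  57. ]
```

```bash
python3 -m handwheel '[8.5,0.2,0,1,0, 8.5,0,0,2,0, 8.5,0,0,2,0, 8.5,0,0,2,0, 8.5,0,0,2,0, 8.5,0,0,1.2,0, 8.5,0,0,0.8,0, 8.5,0,0,0.2,0, 8.5,0,0,0,0, 8.5,0,0,0,0, 3.6,0,0,0,0, 3.6,0,0,0,0, 3.6,0,0,0,0, 3.6,0,0,0,0, 3.6,0,0,0,0, 3.6,0,0,0,0, 3.6,0,0,0,0, 3.6,0,0,0,0, 3.6,0,0,0,0]'
```

```text
time: 13.6
tool_pos: [447.1, 105.6, 186.6]
tool_rot: [180.0, -0.1, 83.3]
wrist_force: [-2.4, -0.2, 10.1]
opening: 40.3
```

```bash
python3 -m handwheel '[3.6,0,0,-0.5,0, 3.6,0,0,-1,0, 3.6,0,0,-1.5,0, 3.6,0,0,-2,0, 3.6,0,0,-2,0, 3.6,0,0,-2,0, 3.6,0,0,-1.5,0, 3.6,0,0,-1,0, 3.6,0,0,-0.5,0, 3.6,0,0,0,0]'
python3 -c "
from h import *
go(*pads[1],199)"
```

```text
time: 14.43
tool_pos: [447.1, 105.6, 306.7]
tool_rot: [179.9, -0.1, 83.3]
wrist_force: [-0.9, 0.4, -0.8]
opening: 40.0
t 14.4 pos [447.1 105.6 306.7] rot [ 1.799e+02 -1.000e-01  8.330e+01] open 40.0 F [-0.9  0.4 -0.8]
shift cm [-0.41 19.32 10.8 ]
```

```bash
python3 -m handwheel '[3.6,0,0.7,0,0, 3.6,-0.1,1.5,0,0, 3.6,-0.1,2,0,0, 3.6,-0.1,2,0,0, 3.6,-0.1,2,0,0, 3.6,0,2,0,0, 3.6,0,2,0,0, 3.6,0,2,0,0, 3.6,0,2,0,0, 3.6,0,1.7,0,0, 3.6,0,1,0,0, 3.6,0,0.4,0,0, 3.6,0,0,0,0, 3.6,0,0,0,0, 3.6,0,0,0,0]'
python3 - <<'E'
from h import *
go(*pads[1],199)
p,d=ctrl.camera('wrist'); im=p[:,:,::-1].copy(); cv2.imwrite('pics/w6.png',im)
E
```

```text
time: 15.68
tool_pos: [637.5, 79.0, 305.1]
tool_rot: [-179.9, 0.0, 83.3]
wrist_force: [-0.7, 0.9, -1.0]
opening: 40.1
t 15.7 pos [637.5  79.  305.1] rot [-179.9    0.    83.3] open 40.1 F [-0.7  0.9 -1. ]
shift cm [ 0.02  0.13 10.61]
```

View pics/w6.png

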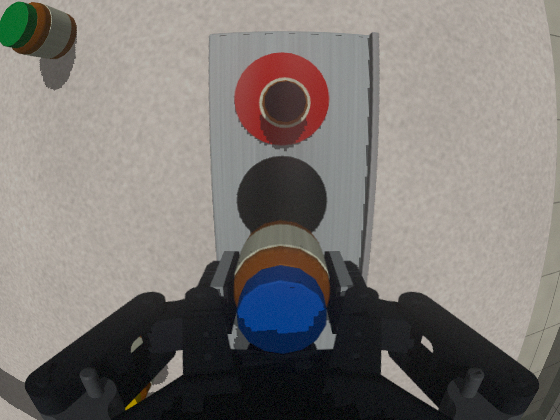

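The black inner pad spans u 237 to 327 with its top edge at v≈156. The blue cap is at about (282,309).

```bash
python3 -c "
from h import *
print(wplane((282,156),11), wplane((237,200),11),wplane((327,200),11),wplane((282,309),175.5),pads[1])"
python3 -m handwheel '[3.6,0,0.1,0.5,0, 3.6,0,0,1,0, 3.6,0,0,1.5,0, 3.6,0,0,1.5,0, 3.6,0,0,1.5,0, 3.6,0,0,1.5,0, 3.6,0,0,1.2,0, 3.6,0,0,0.8,0, 3.6,0,0,0.4,0, 3.6,0,0,0.3,0, 3.6,0,0,0.2,0, 3.6,0,0,0,0, 3.6,0,0,0,0]'
```

```text
[642.2 118.   11. ] [600.2  85.7  11. ] [675.5  76.9  11. ] [638.   83.2 175.5] [638.70753587  79.10692285]
time: 16.82
tool_pos: [639.4, 78.8, 202.2]
tool_rot: [180.0, -0.0, 83.3]
wrist_force: [0.5, 0.6, -0.4]
opening: 40.4
```

```bash
python3 -m handwheel '[3.6,0,0,0.2,0, 3.6,0,0,0.2,0, 3.6,0,0,0.1,0, 3.6,0,0,0,0, 3.6,0,0,0,0]'
```

```text
time: 17.23
tool_pos: [639.4, 78.9, 197.7]
tool_rot: [180.0, -0.0, 83.3]
wrist_force: [-2.0, 0.3, 7.3]
opening: 40.3
```

```bash
python3 -m handwheel '[4.5,0,0,0,0, 5.5,0,0,0,0, 6.5,0,0,0,0, 7,0,0,0,0, 7,0,0,0,0, 7,0,0,0,0, 7,0,0,-1,0, 7,0,0,-2,0, 7,0,0,-2,0, 7,0,0,-2,0, 8.5,0,0,-2,0, 8.5,0,0,-1.5,0, 8.5,0,0,0,0, 8.5,0,0,0,0]'
python3 - <<'E'
from h import *
go(*B['b70'],305)
p,d=ctrl.camera('wrist'); im=p[:,:,::-1].copy(); cv2.imwrite('pics/w7.png',im)
c,s=blob(im,(279,225),lambda h,s,v:(s>100)&(h>95)&(h<130),60); print(c,s,wplane(c,68))
E
```

```text
time: 18.4
tool_pos: [639.4, 78.8, 303.0]
tool_rot: [179.9, -0.1, 83.3]
wrist_force: [0.5, 0.2, 0.0]
opening: 84.8
t 18.4 pos [639.4  78.8 303. ] rot [ 1.799e+02 -1.000e-01  8.330e+01] open 84.8 F [0.5 0.2 0. ]
shift cm [ 16.69 -22.05  -0.23]
[280.67944251 224.0960677 ] [  50   52 2009] [638.5  80.5  68. ]
```

Bottle57 is placed at (638.5,80.5). On to bottle70.

```bash
python3 -m handwheel '[8.5,0.7,-1,0,0, 8.5,1.6,-2.1,0,0, 8.5,1.6,-2.1,0,0, 8.5,1.6,-2.1,0,0, 8.5,1.6,-2.1,0,0, 8.5,1.6,-2.1,0,0, 8.5,1.6,-2.1,0,0, 8.5,1.6,-2.1,0,0, 8.5,1.6,-2.1,0,0, 8.5,1.6,-2.1,0,0, 8.5,1.6,-2.1,0,0, 8.5,0,0,0,0, 8.5,0,0,0,0]'
python3 - <<'E'
from h import *
go(*B['b70'],195)
p,d=ctrl.camera('wrist'); im=p[:,:,::-1].copy(); cv2.imwrite('pics/w8.png',im)
c,s=blob(im,(279,225),lambda h,s,v:(s>100)&(h>40)&(h<85),70); print(c,s,wplane(c,70))
E
```

```text
time: 19.53
tool_pos: [438.1, 271.8, 300.8]
tool_rot: [-179.9, 0.1, 83.5]
wrist_force: [1.3, -0.6, 0.5]
opening: 85.1
t 19.5 pos [438.1 271.8 300.8] rot [-1.799e+02  1.000e-01  8.350e+01] open 85.1 F [ 1.3 -0.6  0.5]
shift cm [-0.12  0.22 10.58]
[281.46214689 224.26026365] [  60   57 2655] [439.1 272.7  70. ]
```

```bash
python3 -m handwheel '[8.5,0,0.15,1,0, 8.5,0,0,2,0, 8.5,0,0,2,0, 8.5,0,0,2,0, 8.5,0,0,2,0, 8.5,0,0,1,0, 8.5,0,0,0.5,0, 8.5,0,0,0,0, 8.5,0,0,0,0, 4.2,0,0,0,0, 4.2,0,0,0,0, 4.2,0,0,0,0, 4.2,0,0,0,0, 4.2,0,0,0,0, 4.2,0,0,0,0, 4.2,0,0,0,0, 4.2,0,0,0,0, 4.2,0,0,0,0]'
```

```text
time: 21.08
tool_pos: [441.8, 270.5, 197.7]
tool_rot: [180.0, -0.1, 83.3]
wrist_force: [-2.0, -0.5, 8.3]
opening: 45.9
```

```bash
python3 -m handwheel '[4.2,0,0,-0.5,0, 4.2,0,0,-1,0, 4.2,0,0,-1.5,0, 4.2,0,0,-2,0, 4.2,0,0,-2,0, 4.2,0,0,-2,0, 4.2,0,0,-1.5,0, 4.2,0,0,-1,0, 4.2,0,0,-0.5,0, 4.2,0,0,0,0]'
python3 -c "
from h import *
go(*pads[2],208)"
```

```text
time: 21.92
tool_pos: [441.8, 270.3, 317.8]
tool_rot: [179.9, -0.1, 83.3]
wrist_force: [1.3, -0.8, -1.2]
opening: 46.4
t 21.9 pos [441.8 270.3 317.8] rot [ 1.799e+02 -1.000e-01  8.330e+01] open 46.4 F [ 1.3 -0.8 -1.2]
shift cm [-25.21  21.77  10.97]
```

```bash
python3 -m handwheel '[4.2,-0.6,0.5,0,0, 4.2,-1.3,1.1,0,0, 4.2,-1.9,1.6,0,0, 4.2,-1.9,1.6,0,0, 4.2,-1.9,1.6,0,0, 4.2,-1.9,1.6,0,0, 4.2,-1.9,1.6,0,0, 4.2,-1.9,1.6,0,0, 4.2,-1.9,1.7,0,0, 4.2,-1.9,1.7,0,0, 4.2,-1.9,1.7,0,0, 4.2,-1.9,1.7,0,0, 4.2,-1.9,1.7,0,0, 4.2,-1.3,1.1,0,0, 4.2,-0.7,0.6,0,0, 4.2,-0.4,0.4,0,0, 4.2,0,0,0,0, 4.2,0,0,0,0, 4.2,0,0,0,0]'
python3 - <<'E'
from h import *
go(*pads[2],208)
p,d=ctrl.camera('wrist'); im=p[:,:,::-1].copy(); cv2.imwrite('pics/w9.png',im)
E
```

```text
time: 23.5
tool_pos: [628.3, -4.2, 316.3]
tool_rot: [-179.9, -0.0, 83.4]
wrist_force: [-1.0, 0.1, -1.7]
opening: 46.1
t 23.5 pos [628.3  -4.2 316.3] rot [-179.9   -0.    83.4] open 46.1 F [-1.   0.1 -1.7]
shift cm [-0.11  0.07 10.83]
```

View pics/w9.png

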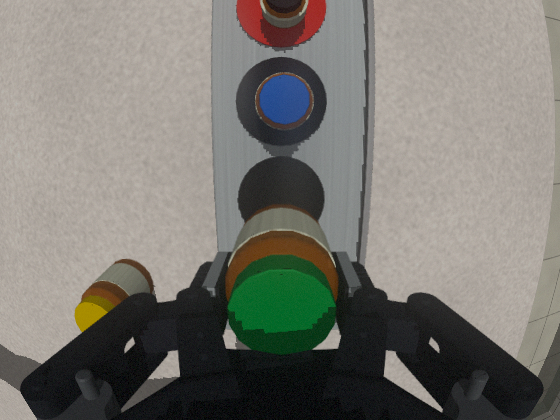

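Bottle70 is held upright over the next pad, which spans u 239 to 325 with its top edge at v=156. The cap is at about (282,304), and bottles 44 and 57 are standing behind it.

```bash
python3 -c "
from h import *
print(wplane((282,156),11), wplane((239,198),11),wplane((325,198),11),wplane((282,304),188.6),pads[2])"
python3 -m handwheel '[4.2,-0.1,0,0.5,0, 4.2,0,0,1,0, 4.2,0,0,1.5,0, 4.2,0,0,1.5,0, 4.2,0,0,1.5,0, 4.2,0,0,1.5,0, 4.2,0,0,1.2,0, 4.2,0,0,0.8,0, 4.2,0,0,0.4,0, 4.2,0,0,0.3,0, 4.2,0,0,0.2,0, 4.2,0,0,0,0, 4.2,0,0,0,0]'
```

```text
[632.9  33.6  11. ] [591.2   1.5  11. ] [666.1  -7.1  11. ] [629.2   3.5 188.6] [628.74246413  -5.30692285]
time: 24.63
tool_pos: [628.9, -6.6, 213.2]
tool_rot: [179.9, -0.0, 83.3]
wrist_force: [-0.1, -1.0, -2.0]
opening: 46.3
```

```bash
python3 -m handwheel '[4.2,0,0,0.2,0, 4.2,0,0,0.2,0, 4.2,0,0,0.1,0, 4.2,0,0,0,0, 4.2,0,0,0,0]'
```

```text
time: 25.05
tool_pos: [628.8, -6.6, 208.8]
tool_rot: [179.9, -0.0, 83.3]
wrist_force: [-2.7, -0.1, 7.5]
opening: 46.1
```

```bash
python3 -m handwheel '[5,0,0,0,0, 6,0,0,0,0, 7,0,0,0,0, 7.5,0,0,0,0, 7.5,0,0,0,0, 7.5,0,0,0,0, 7.5,0,0,-1,0, 7.5,0,0,-2,0, 7.5,0,0,-2,0, 7.5,0,0,-2,0, 8.5,0,0,-2,0, 8.5,0,0,-1,0, 8.5,0,0,0,0, 8.5,0,0,0,0]'
python3 - <<'E'
from h import *
go(*B['b84'],310)
p,d=ctrl.camera('wrist'); im=p[:,:,::-1].copy(); cv2.imwrite('pics/w10.png',im)
c,s=blob(im,(279,225),lambda h,s,v:(s>100)&(h>40)&(h<85),70); print(c,s,wplane(c,81))
E
```

```text
time: 26.22
tool_pos: [628.6, -6.4, 308.0]
tool_rot: [180.0, -0.0, 83.3]
wrist_force: [-0.9, -0.0, -1.7]
opening: 85.0
t 26.2 pos [628.6  -6.4 308. ] rot [180.   -0.   83.3] open 85.0 F [-0.9 -0.  -1.7]
shift cm [ -9.02 -16.13  -0.22]
[281.56228956 224.08047138] [  61   63 2970] [628.5  -2.2  81. ]
```

Bottle70 is at (628.5,-2.2), within 3 mm of its pad centre. On to bottle84.

```bash
python3 -m handwheel '[8.5,-0.5,-1,0,0, 8.5,-1,-1.9,0,0, 8.5,-1,-1.9,0,0, 8.5,-1,-1.9,0,0, 8.5,-1.1,-1.9,0,0, 8.5,-1.1,-1.9,0,0, 8.5,-1.1,-1.9,0,0, 8.5,-1.1,-1.9,0,0, 8.5,-1.1,-1.8,0,0, 8.5,0,0,0,0, 8.5,0,0,0,0]'
python3 - <<'E'
from h import *
go(*B['b84'],205)
p,d=ctrl.camera('wrist'); im=p[:,:,::-1].copy(); cv2.imwrite('pics/w11.png',im)
c,s=blob(im,(279,225),lambda h,s,v:(s>120)&(h>20)&(h<35)&(v>90),90); print(c,s,wplane(c,84))
E
```

```text
time: 27.18
tool_pos: [457.2, -77.4, 306.9]
tool_rot: [-179.9, -0.0, 83.2]
wrist_force: [0.1, -0.2, 0.3]
opening: 85.0
t 27.2 pos [457.2 -77.4 306.9] rot [-179.9   -0.    83.2] open 85.0 F [ 0.1 -0.2  0.3]
shift cm [ 0.03  0.08 10.19]
[280.36438561 227.77797203] [  72   72 4004] [457.5 -74.2  84. ]
```

```bash
python3 -m handwheel '[8.5,0.2,0,1,0, 8.5,0,0,2,0, 8.5,0,0,2,0, 8.5,0,0,2,0, 8.5,0,0,1.5,0, 8.5,0,0,1,0, 8.5,0,0,0.5,0, 8.5,0,0,0,0, 8.5,0,0,0,0, 4.8,0,0,0,0, 4.8,0,0,0,0, 4.8,0,0,0,0, 4.8,0,0,0,0, 4.8,0,0,0,0, 4.8,0,0,0,0, 4.8,0,0,0,0, 4.8,0,0,0,0, 4.8,0,0,0,0]'
```

```text
time: 28.73
tool_pos: [458.5, -75.1, 208.6]
tool_rot: [180.0, -0.0, 83.3]
wrist_force: [-2.5, 0.5, 8.7]
opening: 52.0
```

```bash
python3 -m handwheel '[4.8,0,0,-0.5,0, 4.8,0,0,-1,0, 4.8,0,0,-1.5,0, 4.8,0,0,-2,0, 4.8,0,0,-2,0, 4.8,0,0,-2,0, 4.8,0,0,-1.5,0, 4.8,0,0,-1,0, 4.8,0,0,-0.5,0, 4.8,0,0,0,0]'
python3 -c "
from h import *
go(*pads[3],208)"
```

```text
time: 29.57
tool_pos: [458.6, -75.1, 328.7]
tool_rot: [179.9, -0.0, 83.3]
wrist_force: [-0.2, -0.5, -2.6]
opening: 52.0
t 29.6 pos [458.6 -75.1 328.7] rot [179.9  -0.   83.3] open 52.0 F [-0.2 -0.5 -2.6]
shift cm [ 0.41 16.06 12.1 ]
```

Contact is expected at TCP z ≈ 219.6.

```bash
python3 -m handwheel '[4.8,0,0.7,0,0, 4.8,0.1,1.4,0,0, 4.8,0.1,2,0,0, 4.8,0.1,2,0,0, 4.8,0.1,2,0,0, 4.8,0,2,0,0, 4.8,0,2,0,0, 4.8,0,1.8,0,0, 4.8,0,1.2,0,0, 4.8,0,0.6,0,0, 4.8,0,0.4,0,0, 4.8,0,0,0,0, 4.8,0,0,0,0, 4.8,0,0,0,0]'
python3 - <<'E'
from h import *
go(*pads[3],220)
p,d=ctrl.camera('wrist'); im=p[:,:,::-1].copy(); cv2.imwrite('pics/w12.png',im)
E
```

```text
time: 30.73
tool_pos: [618.2, -90.0, 327.5]
tool_rot: [-179.9, -0.0, 83.3]
wrist_force: [0.2, -0.0, -2.9]
opening: 52.1
t 30.7 pos [618.2 -90.  327.5] rot [-179.9   -0.    83.3] open 52.1 F [ 0.2 -0.  -2.9]
shift cm [ 0.03  0.07 10.75]
```

View pics/w12.png

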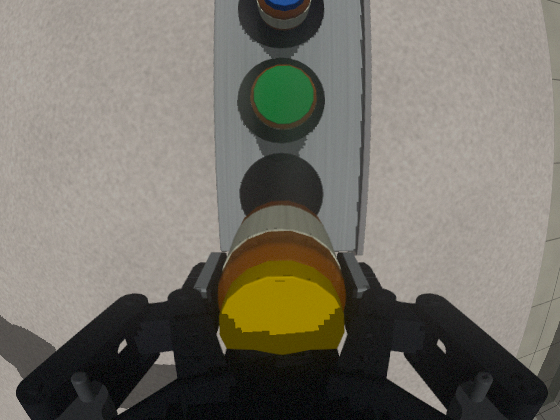

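Bottle84 is upright over pad c, which spans u 240 to 322 with its top edge at v=155. It is laterally centred, so I'll lower it.

```bash
python3 -m handwheel '[4.8,0,0,0.5,0, 4.8,0,0,1,0, 4.8,0,0,1.5,0, 4.8,0,0,1.5,0, 4.8,0,0,1.5,0, 4.8,0,0,1.5,0, 4.8,0,0,1.2,0, 4.8,0,0,0.8,0, 4.8,0,0,0.4,0, 4.8,0,0,0.3,0, 4.8,0,0,0.2,0, 4.8,0,0,0,0, 4.8,0,0,0,0]'
```

```text
time: 31.87
tool_pos: [619.0, -90.0, 224.2]
tool_rot: [180.0, -0.0, 83.3]
wrist_force: [0.1, 0.3, -3.1]
opening: 51.9
```

```bash
python3 -m handwheel '[4.8,0,0,0.2,0, 4.8,0,0,0.2,0, 4.8,0,0,0.1,0, 4.8,0,0,0,0, 4.8,0,0,0,0]'
```

```text
time: 32.28
tool_pos: [619.0, -90.0, 219.7]
tool_rot: [179.9, -0.0, 83.3]
wrist_force: [-1.5, 0.1, 5.3]
opening: 52.0
```

Contact is at the predicted height. I'll release, lift, then back away toward the robot so the top camera can see.

```bash
python3 -m handwheel '[5.5,0,0,0,0, 6.5,0,0,0,0, 7.5,0,0,0,0, 8,0,0,0,0, 8,0,0,0,0, 8,0,0,0,0, 8,0,0,-1,0, 8,0,0,-2,0, 8,0,0,-2,0, 8,0,0,-2,0, 8,0,0,-2,0, 8,0,0,-1.5,0, 8,0,0,0,0, 8,0,0,0,0]'
python3 - <<'E'
from h import *
go(*pads[3],320)
p,d=ctrl.camera('wrist'); im=p[:,:,::-1].copy(); cv2.imwrite('pics/w13.png',im)
c,s=blob(im,(279,225),lambda h,s,v:(s>120)&(h>20)&(h<35)&(v>90),90); print(c,s,wplane(c,95))
E
python3 -m handwheel '[8.5,0,-1,0,0, 8.5,-1,-2,0,0, 8.5,-1,-2,0,0, 8.5,-2,-2,0,0, 8.5,-2,-2,0,0, 8.5,-2,-2,0,0, 8.5,-2,-2,0,0, 8.5,-2,-2,0,0, 8.5,-2,-2,0,0, 8.5,-2,-1,0,0, 8.5,-2,0,0,0, 8.5,-1,0,0,0, 8.5,0,0,0,0, 8.5,0,0,0,0]'
python3 - <<'E'
from h import *
p,d=ctrl.camera('top'); im=p[:,:,::-1].copy(); cv2.imwrite('pics/top1.png',im)
dark=lambda h,s,v:v<45
for k,uv,t,z in [('44',(220,191),dark,55),('57',(249,193),lambda h,s,v:(s>100)&(h>95)&(h<130),68),('70',(277,196),lambda h,s,v:(s>100)&(h>40)&(h<85),81),('84',(306,198),lambda h,s,v:(s>120)&(h>20)&(h<35)&(v>90),95)]:
    c,s=blob(im,uv,t); print(k,c.round(1),s,onplane('top',c,z).round(1))
print(pads.round(1))
q,_=ctrl.camera('side'); q=q[:,:,::-1]
a=cv2.resize(im[150:290,120:440],(800,350),interpolation=cv2.INTER_CUBIC); b=cv2.resize(q[110:290,230:470],(333,250)); 
cv2.imwrite('pics/end.png',np.vstack([a,cv2.copyMakeBorder(b,0,0,0,800-333,0)]))
E
```

```text
time: 33.45
tool_pos: [618.9, -90.0, 324.9]
tool_rot: [179.9, -0.0, 83.3]
wrist_force: [-0.8, -0.7, 0.1]
opening: 80.3
t 33.5 pos [618.9 -90.  324.9] rot [179.9  -0.   83.3] open 80.3 F [-0.8 -0.7  0.1]
shift cm [ 0.03 -0.02  0.49]
[280.8644385  227.95641711] [  69   69 3740] [618.2 -89.2  95. ]
time: 34.67
tool_pos: [418.0, -257.3, 323.1]
tool_rot: [-179.9, -0.0, 83.2]
wrist_force: [0.7, 0.5, 0.1]
opening: 85.3
44 [220.  188.7] [ 9  8 54] [648.5 157.1  55. ]
57 [247.7 189.9] [11 11 98] [641.   76.9  68. ]
70 [276.6 192. ] [ 14  14 159] [630.8  -5.1  81. ]
84 [308.1 194.3] [ 17  16 211] [619.9 -92.1  95. ]
[[648.7 163.5]
 [638.7  79.1]
 [628.7  -5.3]
 [618.8 -89.7]]
```

View pics/end.png

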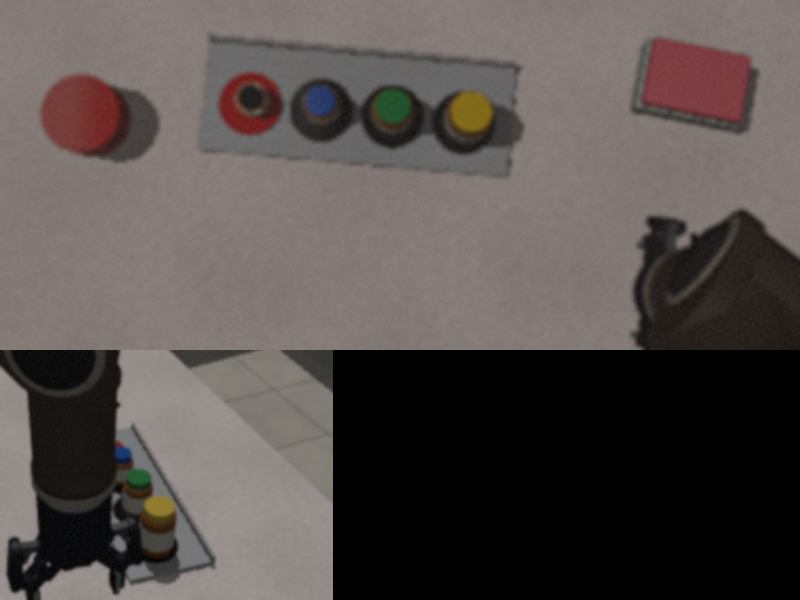

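Order and posture look right: all four bottles stand on their pads and the dishes and tip box haven't moved. The one doubt is bottle44. The top view puts it about 6 mm off along the row, but the wrist view says about 3 mm, so I'll re-check with the saved wrist pictures.

Run:
```python
from h import *
for f,pos,rot,uv in [('w4',(649.5,163.3,299.7),(179.8,-.1,83.3),(280,225)),('w6',(637.5,79,305.1),(-179.9,0,83.3),(285,102))]:
    im=cv2.imread(f'pics/{f}.png'); w=60; u,v=uv
    c=cv2.cvtColor(im[v-w:v+w,u-w:u+w],cv2.COLOR_BGR2HSV).astype(int)
    red=((c[...,1]>190)&(c[...,2]>90)&((c[...,0]<4)|(c[...,0]>176))).astype(np.uint8)
    pts=cv2.findNonZero(red); hull=cv2.convexHull(pts)[:,0]+[u-w,v-w]
    W=np.array([wplane(q,11,pos,rot)[:2] for q in hull]).astype(np.float32)
    print(f,'pad',cv2.minEnclosingCircle(W),'cap bg',[wplane((uv[0]+a,uv[1]+b),55,pos,rot)[:2] for a,b in[(0,0),(0,3)]])
a=cv2.resize(cv2.imread('pics/w4.png')[150:260,220:340],None,fx=3.3,fy=4.5*3.3/4.5,interpolation=cv2.INTER_CUBIC)
b=cv2.resize(cv2.imread('pics/w6.png')[45:155,220:340],None,fx=3.3,fy=3.3,interpolation=cv2.INTER_CUBIC)
cv2.imwrite('pics/chk.png',np.hstack([a,b]))
```

```text
w4 pad ((647.1215209960938, 164.81939697265625), 37.11161804199219) cap bg [array([649. , 160.8]), array([648.7, 158.6])]
w6 pad ((651.1890869140625, 158.0521697998047), 35.36316680908203) cap bg [array([648.7, 159.1]), array([648.5, 157.1])]
```

View pics/chk.png

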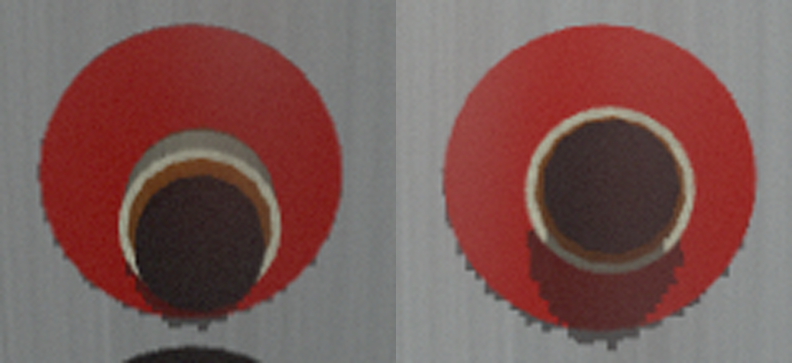

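Left crop (w4): the cap is at about (280,224) and the red pad spans u 232 to 323. Right crop (w6): the cap is at (285,102) near the pad centre (282,99.5). Both put bottle44 about 3 to 6 mm from its pad centre, within the 13 mm limit, so a nudge isn't worth the risk. Handing in.

```bash
python3 -c "
from plant import ctrl
s=ctrl.get_state();print(s['time'],s['qd'].round(2),s['opening']);print(ctrl.job_done())"
```

```text
34.7667 [-0.49 -0.2   0.01  0.08  0.14  0.01  0.28] 85.08980869810885
the job is handed in; nothing more can be done
None
```

I placed all four bottles in height order, from bottle44 on the red pad to bottle84 on the black end pad, and handed the job in at 34.8 s. No verdict was reported.

- **Position:** bottles 57, 70 and 84 measured within about 4 mm of their pad centres in both the wrist and top cameras.
- **Disagreement on bottle44:** the wrist camera put it about 3–4 mm off centre and the top camera about 6.4 mm off. Both are inside the 13 mm limit, so I left it alone rather than risk a nudge.
- **Upright and seated:** the bottles looked upright in the last pictures. Each one touched down at the expected pad height.
- **Bystanders:** the Petri dishes and tip box looked unmoved, judged by eye only.
- **Robot:** the arm was at rest, clear of the bottles, with the gripper open.

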